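Line up culture dishes and free the lamp cassette to view them

ROBOT

A 6-joint arm with a two-finger parallel gripper is mounted at the origin on the work surface. World frame = base frame: x ahead of the robot, y to its left, z up, the work surface at z = 0. Lengths are in m, angles in rad, forces in N, time in s.
With the tool pointing down it reaches from about 0.25 to 0.775 m from the base axis. Payload 4 kg.
Tool frame: the origin (TCP) lies midway between the tips of the shut fingers; the grasp point (between the pads) lies 19 mm behind it; z points along the fingers, y is the direction in which the jaws open and shut (so a half turn about z gives the same grasp; the last joint's range is limited). The gripper opens to 94 mm and grips with 3 to 60 N. Pads are 16 mm wide; open, the fingers measure 119 mm over their backs; the gripper's body (75 mm by 177 mm) begins 78 mm behind the grasp point.
Start: joints at [1.128, 0.087, 1.371, -0, 1.684, -0.103], TCP at [0.183, 0.519, 0.206] pointing down, gripper open.
Joint ranges: [-3.1, 3.1], [-0.76, 2.03], [0.27, 2.55], [-1.08, 4.22], [0.17, 2.65], [-2.57, 2.57]. Speed limits (rad/s): [2.79, 2.79, 3.14, 3.14, 3.14, 3.14].

INTERFACE

Orientations are given as [roll, pitch, yaw] about the fixed x, y, z axes, in that order (R = Rz(yaw) Ry(pitch) Rx(roll)).
In Python, from bench import robot, cams gives the robot as it stands.
- The arm moves only by the tool step_arm, never from a script. Its argument "plan" is a list that holds one entry, the list of rows, each a list of 5 numbers: the shift along the world's x, y, z in mm, then the turn about the world's z in rad, then the opening in per cent of the stroke, from 0 (shut) to 100 (fully open). In form: [[[tx, ty, tz, turn, fingers], ...]]. A call has 1 to 8 rows; each row is the pose to reach, as a shift and turn from the pose commanded when the call began; what a row does not reach only later rows make up. A row lasts 1/12 s, in which the tool goes at most 41.7 mm and 7.16 degrees, less where a joint would pass 70% of its speed; a pose out of reach is approached as far as the arm can. A call with a gripper value outside its range is refused whole. The fingers move at their own pace and stop on an object; the grip force is fixed at half the most. Time passes only in rows, so rows that repeat a pose let the fingers close. It gives the time, the measured TCP pose, the force and the opening at its end, in the units of the state.
- robot.get_obs(): the state, without advancing time (a new reading comes with each control period).
- cams.snapshot(name): name is "scene" or "top" or "wrist"; returns a dict with "frame" (384x512x3 uint8, red, green, blue), "camera_matrix" (3x3 intrinsics, pixels), "origin" and "attitude" of the camera in the world; the wrist camera has in their place "T_tool_cam" (4x4, takes a point from camera to tool coordinates, whose origin is the TCP and whose axes are the flange's). Camera axes: x right, y down, z forward; pixel columns grow to the right and rows downward; lengths in m; the calibration is good to about 2 mm. A picture is of the moment at which its call begins: read the wrist's pose just before it. There is no depth.
- robot.close_job(): hands the job in, once; it reports no verdict.
The state is a dict: "time": time; "joint_positions": joint angles; "qvel": joint speeds; "joint_torque": joint torques, N m; "tool_pos": TCP position; "ee_rot": TCP orientation; "wrist_force": force on the tool from outside, world axes, zero at the start; "wrist_torque": the same for the moment, N m; "width": finger opening in m.
Only numpy, scipy, OpenCV 4.12 (cv2) and the standard library are available. Lean on these libraries where they do the work, as an engineer would, in place of code of your own. Each camera call takes 0.05 s, during which the arm holds its last target. There are 200 camera calls.

TASK

Slide the two stray culture dishes across the grey board, without lifting or tipping them, up against its metal rail, one on each side of the dish already standing there, so that the three make a straight row with about 35 mm clear between neighbours. Then pinch the two side catches of the lamp cassette fully together while it sits in its dock, lift it straight out, and bring it over the middle dish. Finish while holding it there still and upright in the gripper, catches pinched, its underside about 100 mm above the board; leave the other items where they are.

Things in the scene. Friction and masses are not known exactly. Their poses are not given: they have to be found in the camera images.
- board: Flat grey board fixed to the table, 200 (x) by 310 mm (y), 6 mm thick, x from -115 to +85 mm. An aluminium rail 15 mm wide, 10 mm above the board, runs along y near the far (+x) side, its dish-side face at x = 60 mm: a dish touching it has its centre at x = 30 mm. Origin on the table, midway along y; z up. Left or right of the dock, turned up to 0.15 rad.
- dish_mid: Round closed culture dish, dark brown in a clear case, 60 mm diameter, 15 mm tall, 40 g, loose, already standing at the rail (within 2 mm of it), within 20 mm of the rail's middle. Origin: centre of its underside, on the board's top; z up. It is to be the middle of the row.
- dish_a: Stray loose dish, same as dish_mid in shape and size; starts on the board off the rail, on the +y side of dish_mid. Origin: centre of its underside.
- dish_b: Stray loose dish, same as dish_mid in shape and size; starts on the board off the rail, on the -y side of dish_mid. Origin: centre of its underside.
- dock: White dock fixed to the table, 150 (x) by 100 mm (y), 34 mm tall, turned up to 0.4 rad. Its well is 26 mm deep, floor 8 mm above the table; the cassette has about 2 mm play in it. Origin: centre of its underside; z up. A steel lip midway on each long side holds down the cassette's catch teeth unless both catches are in by 5 mm or more.
- cassette: White lamp cassette, loose, about 0.35 kg, upright in the dock and parallel to it: box 110 (x) by 38 (y) by 84 mm (z). Origin: centre of underside, 8 mm above the table when seated. Midway on each long side a black spring catch: finger plate 26 mm wide (x), 32 to 68 mm above the origin (lower edge 6 mm above the dock's rim); outer faces 63 mm apart free, 49 mm fully pinched.
- catch_l_face (a point): Middle of the outer face of the finger plate on the cassette's +y side, 50 mm above the cassette's origin; moves with the plate.
- catch_r_face (a point): Middle of the outer face of the finger plate on the cassette's -y side, 50 mm above the cassette's origin; moves with the plate.
- catch_l (a joint): How far the +y catch is pressed in: 0 free, 0.007 m fully in (stop). Spring: 2 N to start, 5.5 N fully in; springs back when released.
- catch_r (a joint): How far the -y catch is pressed in (towards +y): 0 free, 0.007 m fully in (stop). Same spring.
- jar: Bystander: capped jar 48 mm diameter, 65 mm tall, on the table beyond the board's rail. Origin: centre of underside.
- tweezers: Bystander: steel tweezers 110 mm long, 5 mm high, lying on the table beyond the board's rail, about along it. Origin: middle of underside.
- pen: Bystander: marker pen about 115 mm long, 12 mm thick, lying along y on the board's near edge, about 103 mm in -x from the board's origin. Origin: underside, near its middle.
- vial: Bystander: small capped vial 26 mm diameter, 45 mm tall, on the table on the -x side of the dock. Origin: centre of underside.
- slide_box: Bystander: closed grey box 85 x 60 x 32 mm on the table on the +x side of the dock. Origin: centre of underside.
- spare_dishes: Bystander: stack of three larger dishes, 90 mm diameter, 44 mm tall, off to the right side. Origin: centre of underside.
Things that resemble listed ones, but are neither listed nor needed, are in the scene too. What is shaped like the dish_a but green or yellow is not meant.

How it is judged:
On the way, in this order (a step that is already met when the one before it is completed fails the run):
1. the three dishes stand in an even row against the rail (x of dish_mid in the frame of board between 0.021 and 0.034 m and z of dish_mid in the frame of board between -0.002 and 0.012 m and x of dish_a in the frame of board between 0.021 and 0.034 m and z of dish_a in the frame of board between -0.002 and 0.012 m and x of dish_b in the frame of board between 0.021 and 0.034 m and z of dish_b in the frame of board between -0.002 and 0.012 m and horizontal distance between dish_mid and dish_a between 0.083 and 0.107 m and horizontal distance between dish_mid and dish_b between 0.083 and 0.107 m and horizontal distance between dish_a and dish_b above 0.15 m), for 0.2 s.
2. both catches are pinched in while the cassette still sits in its dock, the row still standing (all of step 1 and value of joint each of catch_l, catch_r above 0.005 m and z of cassette in the frame of dock below 0.0115 m and contact force between the fingers and cassette above 2 N), for 0.2 s.
At the end, for the whole second after the job is handed in: Dishes flat, within 9 mm of the rail, neighbouring centres 83 to 107 mm apart, dish_mid in the middle; cassette still in the fingers, both catches in over 5 mm, off dock and board, within 30 mm of centred over dish_mid, tilt under 0.2 rad, underside 69 to 139 mm above the board (all of step 1 and value of joint each of catch_l, catch_r above 0.005 m and z of cassette in the frame of board between 0.075 and 0.145 m and horizontal distance between cassette and dish_mid below 0.03 m and angle between cassette's own z axis and vertical below 0.2 rad and contact force between the fingers and cassette above 2 N and contact force between cassette and dock below 0.05 N and contact force between cassette and board below 0.05 N and linear speed of cassette below 0.03 m/s); the arm keeps its last pose, push and grip.
It fails at once if a dish is lifted more than 20 mm or tipped (height (world z) of any of dish_mid, dish_a, dish_b above 0.026 m or angle between any of dish_mid, dish_a, dish_b's own z axis and vertical above 0.35 rad).
It fails at once if a bystander is moved by more than 30 mm (distance of any of jar, tweezers, pen, vial, slide_box, spare_dishes from where it was at the start of the episode above 0.03 m).
It also fails if it takes over 64 s, if anything falls off the work surface, if the arm or the gripper's body presses on something with over 40 N, if the wrist force passes 120 N, or if a joint passes its speed limit or range.

## Working session

There is one attempt and no reset: what is moved stays moved. The work goes in short steps, Python scripts to look and compute and a tool call to move; the robot and the scene stay as the last step left them, time stands still between calls to the robot, and variables do not carry over. Pictures are saved under pics/ and viewed, about 8 in all and at most 12, crops included, and the job is handed in when it is done.

Besides the shell and the picture viewer there is one more tool, called after "Request:" as name(argument=value, ...), one argument or row to a line, values as JSON. step_arm: Moves the arm, as the interface text tells. Its arguments: {"type":"object","properties":{"plan":{"type":"array"}},"required":["plan"]}

```bash
mkdir -p pics; cat > h.py <<'E'
import numpy as np, cv2
from bench import robot, cams
def snap(n,f):
    o=robot.get_obs(); s=cams.snapshot(n); cv2.imwrite(f,s['frame'][:,:,::-1])
    np.save(f[:-4]+'.npy',{**s,'obs':o},allow_pickle=True); return s
def load(f): return np.load(f,allow_pickle=True).item()
E
python3 - <<'E'
from h import *
for n in('top','scene'):
    s=snap(n,f'pics/{n}0.png'); print(n,s['camera_matrix'],s['origin'],s['attitude'])
a=cv2.imread('pics/top0.png');cv2.imwrite('pics/top0b.png',cv2.resize(a,(800,600),interpolation=cv2.INTER_CUBIC))
print(robot.get_obs())
E
```

```text
top [[369.47539116   0.         254.49263924]
 [  0.         369.47539116 193.48028675]
 [  0.           0.           1.        ]] [ 0.33992988 -0.09976877  1.07494885] [-2.93666595 -0.0036801  -1.67731245]
scene [[357.17353584   0.         252.23537896]
 [  0.         357.17353584 188.6931415 ]
 [  0.           0.           1.        ]] [0.99016916 0.51864411 0.5477333 ] [-2.11276067 -0.02575894  2.53164546]
{'time': 0.1, 'joint_positions': array([ 1.12792275e+00,  8.78907962e-02,  1.37206060e+00, -5.88492812e-06,
        1.68359565e+00, -1.03078153e-01]), 'qvel': array([ 6.97393000e-04, -6.38903844e-04, -2.54591022e-03,  7.89310019e-04,
        7.07808923e-04,  5.36504934e-05]), 'joint_torque': array([ 2.34489155e-03, -3.41252196e+01, -3.03301299e+01,  7.19865644e-02,
        3.04400618e-02, -1.06380826e-04]), 'tool_pos': array([0.18310055, 0.51811952, 0.20443749]), 'ee_rot': array([-3.13964803e+00, -1.95281338e-04,  2.80179638e+00]), 'wrist_force': array([ 0.76386763, -0.6133417 , -0.07888444]), 'wrist_torque': array([-0.03356404, -0.00168784,  0.03723602]), 'width': 0.0939169086776025}
```

View pics/top0b.png

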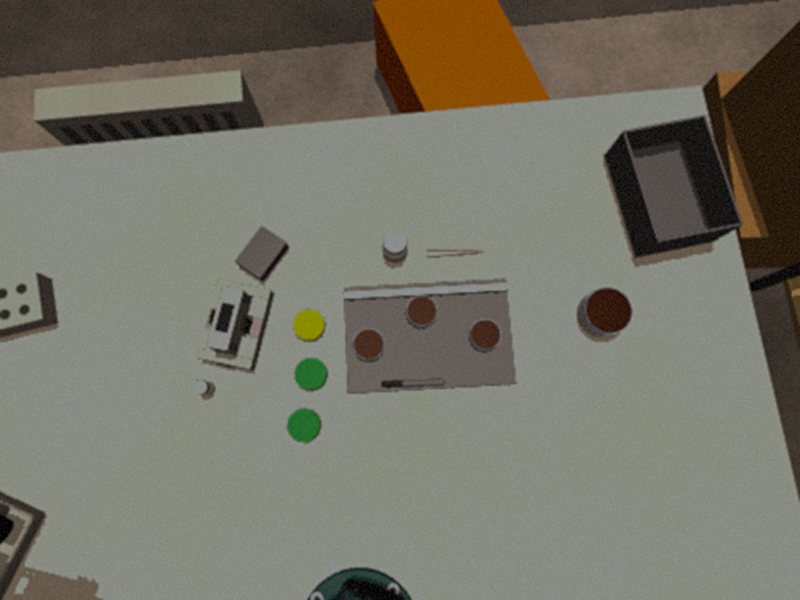

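View pics/scene0.png

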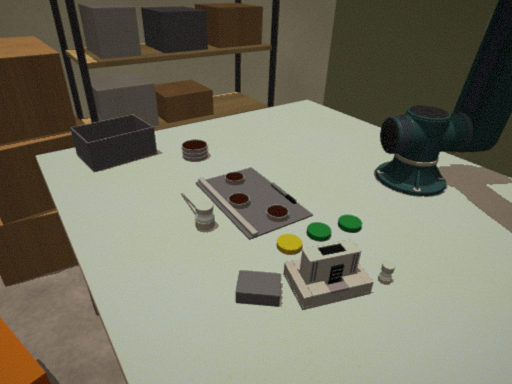

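The top view (800x600) shows the board at (345-515, 280-393), its dishes at (369,344) = a, (421,311) = mid and (486,334) = b, and the rail at the top. The cassette and dock are at (236,325). The pen is at the near edge (413,382), and the jar at (395,247) and the tweezers lie beyond the rail.

```bash
cat >> h.py <<'E'
from scipy.spatial.transform import Rotation as Rn
def campose(s):
    if 'origin' in s: return np.array(s['origin']),Rn.from_euler('xyz',s['attitude']).as_matrix()
    o=s['obs'];Rt=Rn.from_euler('xyz',o['ee_rot']).as_matrix();T=np.array(s['T_tool_cam'])
    return o['tool_pos']+Rt@T[:3,3],Rt@T[:3,:3]
def ray(s,u,v,z):
    p,R=campose(s);d=R@np.linalg.inv(s['camera_matrix'])@[u,v,1];return p+d*(z-p[2])/d[2]
def proj(s,P):
    p,R=campose(s);q=s['camera_matrix']@(R.T@(np.asarray(P)-p));return q[:2]/q[2]
def brown(s):
    f=s['frame'].astype(int);r,g,b=f[...,0],f[...,1],f[...,2]
    m=((r>1.5*g)&(r<150)&(r>35)&(r-b>25)).astype(np.uint8)
    n,l,st,c=cv2.connectedComponentsWithStats(m);return [(c[i],st[i]) for i in range(1,n) if st[i,4]>80]
E
python3 - <<'E'
from h import *
s=load('pics/top0.npy')
print(ray(s,254,193,0))
for c,st in brown(s): print(c.round(1),st,ray(s,*c,.019)[:2].round(4))
k=1.5625
for n,u,v,z in [('TLrail',344,291,.016),('TR',507,281,.016),('BR',516,383,.006),('BL',347,393,.006),('dTL',220,281,.034),('dTR',272,290,.034),('dBR',250,369,.034),('dBL',199,359,.034),('c1',222,287,.092),('c2',246,290,.092),('c3',232,352,.092),('c4',210,345,.092)]:
    print(n,ray(s,u/k,v/k,z)[:2].round(4))
c=s['frame'][160:255,115:190,::-1]; cv2.imwrite('pics/c1.png',cv2.resize(c,None,fx=6,fy=6,interpolation=cv2.INTER_CUBIC))
E
```

```text
[ 0.56327102 -0.12615439  0.        ]
[288.4  34.9] [ 239    0  112   72 6348] [ 1.0628 -0.2905]
[389.  198.2] [376 185  27  27 575] [ 0.5025 -0.5156]
[269.5 198.5] [262 191  17  16 208] [ 0.5383 -0.1688]
[310.2 213.5] [302 206  17  17 218] [ 0.482  -0.2807]
[235.5 219.8] [227 212  18  17 220] [ 0.4865 -0.0644]
TLrail [ 0.5906 -0.029 ]
TR [ 0.5775 -0.3369]
BR [ 0.3867 -0.3277]
BL [ 0.4016 -0.0171]
dTL [0.6295 0.1966]
dTR [0.6023 0.1019]
dBR [0.461  0.1502]
dBL [0.4887 0.2406]
c1 [0.6022 0.1771]
c2 [0.5924 0.1357]
c3 [0.4864 0.1652]
c4 [0.5024 0.2021]
```

View pics/c1.png

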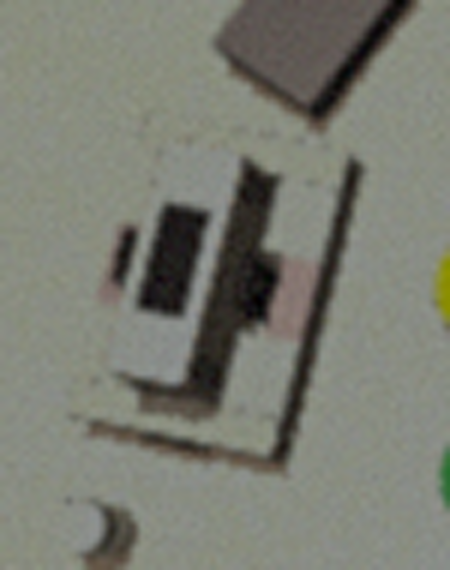

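The measured points agree with the given sizes: the dock is about 148x98 mm, board yaw is about -0.046, and the dock sits at (545,172) mm with yaw about -0.31. I'll move over dish_a first.

Request:
step_arm(
  plan=[
    [[303, -582, 0, 0.294, 100], [303, -582, 0, 0.294, 100], [303, -582, 0, 0.294, 100], [303, -582, 0, 0.294, 100], [303, -582, 0, 0.294, 100], [303, -582, 0, 0.294, 100], [303, -582, 0, 0.294, 100], [303, -582, 0, 0.294, 100]],
  ],
)

```text
time: 0.77
tool_pos: [0.3357, 0.2243, 0.2052]
ee_rot: [3.142, -0.0, 3.096]
wrist_force: [1.0, 0.5, 0.2]
width: 0.0942
```

Request:
step_arm(
  plan=[
    [[150, -288, 0, 0, 100], [150, -288, 0, 0, 100], [150, -288, 0, 0, 100], [150, -288, 0, 0, 100], [150, -288, 0, 0, 100], [150, -288, 0, 0, 100], [150, -288, 0, 0, 100], [150, -288, 0, 0, 100]],
  ],
)

```text
time: 1.43
tool_pos: [0.4861, -0.0647, 0.2049]
ee_rot: [-3.141, -0.001, 3.094]
wrist_force: [-0.1, 1.1, 0.1]
width: 0.0941
```

Request:
step_arm(
  plan=[
    [[0, 0, 0, 0, 100]],
  ],
)

```text
time: 1.52
tool_pos: [0.487, -0.0669, 0.204]
ee_rot: [-3.14, -0.002, 3.089]
wrist_force: [-0.7, 0.6, -1.3]
width: 0.094
```

```bash
python3 - <<'E'
from h import *
s=snap('wrist','pics/w1.png'); s=load('pics/w1.npy'); print(s['obs']['tool_pos'],s['obs']['ee_rot'],s['T_tool_cam'])
for c,st in brown(s): print(c.round(1),st,ray(s,*c,.019)[:2].round(4))
E
```

```text
[ 0.48696864 -0.06690899  0.20401215] [-3.13958193e+00 -1.56094055e-03  3.08932840e+00] [[ 2.23584179e-04 -9.59197357e-01 -2.82737298e-01  8.42154503e-02]
 [ 9.99999398e-01  5.18072221e-04 -9.66796609e-04 -1.24412011e-04]
 [ 1.07382709e-03 -2.82736912e-01  9.59196896e-01 -1.78146731e-01]
 [ 0.00000000e+00  0.00000000e+00  0.00000000e+00  1.00000000e+00]]
[ 95.6 181.1] [  77  163   38   37 1071] [ 0.4807 -0.2811]
[184.8 214.7] [167 200  36  34 779] [ 0.5346 -0.1675]
```

View pics/w1.png

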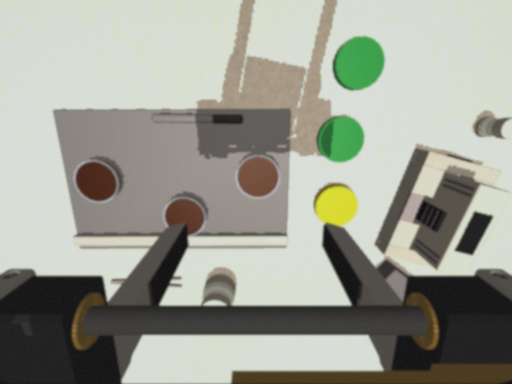

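The wrist view shows dish b at (97,181), mid at (185,215) and a at (258,176). The rail runs along row 240, and dock corners are visible at the right.

```bash
python3 - <<'E'
from h import *
s=load('pics/w1.npy')
for n,u,v,z in [('a',258,176,.019),('b',97,181,.019),('mid',185,215,.019),('NL',55,109,.006),('NR',291,109,.006),('railL',74,240,.016),('railR',288,240,.016),('railfaceL',74,236,.016),('railfaceR',288,235,.016)]:
    print(n,ray(s,u,v,z)[:2].round(4))
E
```

```text
a [ 0.485  -0.0634]
b [ 0.4808 -0.2792]
mid [ 0.5351 -0.1673]
NL [ 0.386  -0.3211]
NR [ 0.4019 -0.0167]
railL [ 0.5662 -0.3326]
railR [ 0.5818 -0.025 ]
railfaceL [ 0.56   -0.3311]
railfaceR [ 0.5739 -0.0249]
```

Request:
step_arm(
  plan=[
    [[-1, 3, -185, 0, 100], [-1, 3, -185, 0, 100], [-1, 3, -185, 0, 100], [-1, 3, -185, 0, 100], [-1, 3, -185, 0, 100], [-1, 3, -185, 0, 100], [-1, 3, -185, 0, 100]],
  ],
)

```text
time: 2.15
tool_pos: [0.4834, -0.0576, 0.0198]
ee_rot: [3.141, -0.003, 3.097]
wrist_force: [0.3, 0.5, 0.6]
width: 0.0943
```

Request:
step_arm(
  plan=[
    [[0, 0, -9, 0, 100], [0, 0, -9, 0, 100], [0, 0, -9, 0, 100]],
  ],
)

```text
time: 2.4
tool_pos: [0.4857, -0.0588, 0.013]
ee_rot: [-3.141, 0.003, 3.096]
wrist_force: [-0.3, 0.3, 1.1]
width: 0.0941
```

```bash
python3 - <<'E'
from h import *
s=snap('wrist','pics/w2.png'); s=load('pics/w2.npy'); print(s['obs']['tool_pos'],s['obs']['ee_rot'],s['obs']['joint_positions'])
for c,st in brown(s): print(c.round(1),st,ray(s,*c,.019)[:2].round(4))
E
```

```text
[ 0.48572207 -0.05884438  0.01303393] [-3.14124214e+00  2.73369528e-03  3.09606400e+00] [-2.36628359e-01  7.45488818e-02  1.78019503e+00  1.82557034e-04
  1.28409824e+00 -1.76194694e+00]
[247.8 241.4] [ 210  207   77   70 4226] [ 0.4856 -0.0639]
[110.  288.4] [104 282  15  18 159] [ 0.5181 -0.1643]
```

View pics/w2.png

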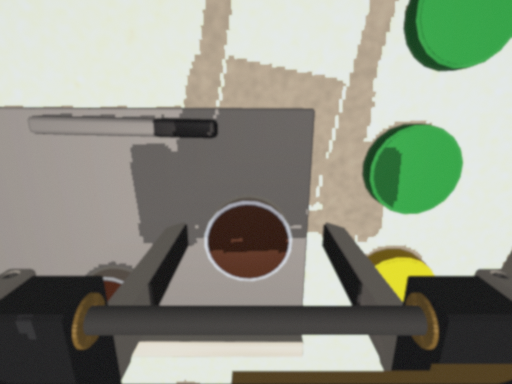

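The wrist view shows dish a at (248,241), sitting between the open fingers and about 5 mm off centre. Closing the fingers will centre it.

Request:
step_arm(
  plan=[
    [[0, 0, -2, 0, 60], [0, 0, -2, 0, 60], [0, 0, -2, 0, 60], [0, 0, -2, 0, 60], [0, 0, -2, 0, 60]],
  ],
)

```text
time: 2.87
tool_pos: [0.4848, -0.0591, 0.0097]
ee_rot: [-3.141, 0.0, 3.096]
wrist_force: [-0.4, -1.3, 0.2]
width: 0.0641
```

Request:
step_arm(
  plan=[
    [[0, 0, 0, 0, 60], [0, 0, 0, 0, 60], [10, -3, 0, 0, 60], [20, -6, 0, 0, 60], [30, -9, 0, 0, 60], [40, -11, 0, 0, 60], [50, -14, 0, 0, 60], [50, -14, 0, 0, 60]],
  ],
)

```text
time: 3.53
tool_pos: [0.5373, -0.0736, 0.0097]
ee_rot: [-3.141, 0.003, 3.096]
wrist_force: [1.4, -0.5, 6.9]
width: 0.0594
```

```bash
cat > w.py <<'E'
from h import *
import sys
f='pics/'+sys.argv[1]+'.png'
snap('wrist',f); s=load(f[:-3]+'npy'); print(s['obs']['time'],s['obs']['tool_pos'].round(4),s['obs']['ee_rot'].round(3),s['obs']['width'],s['obs']['wrist_force'].round(1))
for c,st in brown(s): print(c.round(1),st,ray(s,*c,.019)[:2].round(4))
t=snap('top',f[:-4]+'t.png')
for c,st in brown(t):
    if st[1]>100 and st[0]<340: print('top',c.round(1),st,ray(t,*c,.019)[:2].round(4))
E
python3 w.py w3
```

```text
3.5333 [ 0.5373 -0.0736  0.0097] [-3.141e+00  3.000e-03  3.096e+00] 0.05941669517239128 [ 1.4 -0.5  6.9]
[254.8 245. ] [ 216  210   78   71 4364] [ 0.5384 -0.0739]
[112.4 246.5] [  74  213   79   63 4059] [ 0.5352 -0.169 ]
top [273.3 198.4] [270 191   8  16  94] [ 0.5374 -0.18  ]
top [310.2 213.6] [302 206  17  17 223] [ 0.4817 -0.2807]
```

Request:
step_arm(
  plan=[
    [[1, 0, 0, 0, 60], [1, 0, 0, 0, 60], [1, 0, 0, 0, 78], [1, 0, 0, 0, 78], [1, 0, 0, 0, 78], [1, 0, 0, 0, 78], [1, 0, 35, 0, 80], [1, 0, 65, 0, 100]],
  ],
)

```text
time: 4.3
tool_pos: [0.5335, -0.0722, 0.0731]
ee_rot: [3.14, -0.006, 3.096]
wrist_force: [0.8, -0.4, 0.3]
width: 0.0787
```

Request:
step_arm(
  plan=[
    [[-57, -207, 0, 0, 100], [-57, -207, 0, 0, 100], [-57, -207, 0, 0, 100], [-57, -207, 0, 0, 100], [-57, -207, 0, 0, 100], [-57, -207, 0, 0, 100], [-57, -207, 0, 0, 100], [-57, -207, 0, 0, 100]],
  ],
)

```text
time: 4.97
tool_pos: [0.4784, -0.2793, 0.0741]
ee_rot: [3.14, -0.0, 3.095]
wrist_force: [-0.1, 0.5, 0.7]
width: 0.0935
```

```bash
python3 w.py w4
```

```text
4.9667 [ 0.4784 -0.2793  0.0741] [ 3.14  -0.     3.095] 0.09353106058328896 [-0.1  0.5  0.7]
[254.4 213. ] [ 226  187   58   53 2387] [ 0.4807 -0.2801]
[ 14.  247.9] [   0  217   36   56 1325] [ 0.5046 -0.5033]
[478.2 255.3] [ 450  236   57   40 1668] [ 0.5324 -0.0737]
[385.4 257.9] [ 361  240   43   44 1132] [ 0.531  -0.1598]
top [269.4 198.5] [261 191  17  16 207] [ 0.5383 -0.1687]
top [236.9 201.9] [229 194  17  17 215] [ 0.5384 -0.0734]
```

Request:
step_arm(
  plan=[
    [[1, 0, -40, 0, 100], [2, 0, -64, 0, 100], [2, 0, -64, 0, 60], [2, 0, -64, 0, 60], [2, 0, -64, 0, 60], [2, 0, -64, 0, 60], [2, 0, -64, 0, 60], [2, 0, -64, 0, 60]],
  ],
)

```text
time: 5.73
tool_pos: [0.4811, -0.2796, 0.0112]
ee_rot: [-3.141, 0.001, 3.096]
wrist_force: [-0.1, 0.4, 1.4]
width: 0.0596
```

Request:
step_arm(
  plan=[
    [[0, 0, 0, 0, 60], [0, 0, 0, 0, 60], [10, 3, 0, 0, 60], [20, 6, 0, 0, 60], [30, 9, 0, 0, 60], [40, 13, 0, 0, 60], [49, 16, 0, 0, 60], [49, 16, 0, 0, 60]],
  ],
)

```text
time: 6.4
tool_pos: [0.5326, -0.2632, 0.0111]
ee_rot: [-3.141, 0.003, 3.097]
wrist_force: [1.2, 0.1, 4.5]
width: 0.0593
```

```bash
python3 w.py w5
```

```text
6.4 [ 0.5326 -0.2632  0.0111] [-3.141e+00  3.000e-03  3.097e+00] 0.05925650464629637 [1.2 0.1 4.5]
[254.9 241.9] [ 216  207   79   71 4325] [ 0.5322 -0.2634]
[398.3 242.2] [ 359  207   79   69 4326] [ 0.5366 -0.1675]
[507.1 245.4] [501 222  11  46 347] [ 0.5421 -0.0943]
top [267.4 198. ] [262 191  13  17 142] [ 0.5404 -0.1628]
top [237.  201.7] [229 194  17  17 208] [ 0.5389 -0.0738]
```

Request:
step_arm(
  plan=[
    [[0, 0, 0, 0, 78], [0, 0, 0, 0, 78], [0, 0, 0, 0, 78], [0, 0, 0, 0, 78], [0, 0, 35, 0, 80], [0, 0, 65, 0, 100]],
  ],
)

```text
time: 7.0
tool_pos: [0.5275, -0.2628, 0.0735]
ee_rot: [3.138, -0.006, 3.095]
wrist_force: [0.2, 0.1, 0.3]
width: 0.0789
```

Request:
step_arm(
  plan=[
    [[6, 190, 0, 0, 100], [6, 190, 0, 0, 100], [6, 190, 0, 0, 100], [6, 190, 0, 0, 100], [6, 190, 0, 0, 100], [6, 190, 0, 0, 100], [6, 190, 0, 0, 100]],
  ],
)

```text
time: 7.58
tool_pos: [0.5352, -0.0729, 0.0752]
ee_rot: [-3.141, -0.001, 3.098]
wrist_force: [0.7, -0.3, -0.2]
width: 0.0942
```

```bash
python3 w.py w6
```

```text
7.5833 [ 0.5352 -0.0729  0.0752] [-3.141e+00 -1.000e-03  3.098e+00] 0.09421558848299334 [ 0.7 -0.3 -0.2]
[254.9 212.1] [ 227  186   57   54 2374] [ 0.5371 -0.0733]
[ 41.4 215. ] [  12  188   60   55 2471] [ 0.5317 -0.2646]
[146.7 214.8] [ 120  190   58   54 2217] [ 0.5355 -0.1702]
top [302.3 197. ] [294 189  17  17 216] [ 0.5326 -0.2644]
top [272.7 200.1] [265 191  13  16  93] [ 0.5326 -0.1775]
```

View pics/w6.png

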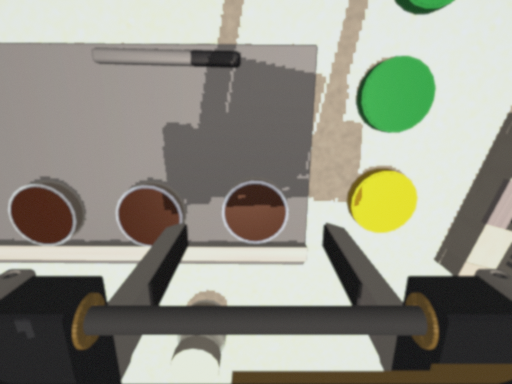

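The wrist view shows the row in place. Dish a at (255,212) is about 4 mm off the rail, while b and mid are at it, so I'll nudge a.

Request:
step_arm(
  plan=[
    [[1, 0, -40, 0, 100], [2, 0, -64, 0, 100], [2, 0, -64, 0, 60], [2, 0, -64, 0, 60], [2, 0, -64, 0, 60], [2, 0, -64, 0, 60], [2, 0, -64, 0, 60], [2, 0, -64, 0, 60]],
  ],
)

```text
time: 8.35
tool_pos: [0.5383, -0.0741, 0.0126]
ee_rot: [-3.141, 0.002, 3.095]
wrist_force: [0.3, -1.1, 1.1]
width: 0.0593
```

Request:
step_arm(
  plan=[
    [[0, 0, 0, 0, 60], [1.5, 0, 0, 0, 60], [3, 0, 0, 0, 60], [3, 0, 0, 0, 60], [3, 0, 0, 0, 60]],
  ],
)

```text
time: 8.77
tool_pos: [0.5404, -0.074, 0.0126]
ee_rot: [-3.141, -0.001, 3.096]
wrist_force: [-3.2, -0.6, 5.4]
width: 0.0592
```

```bash
python3 w.py w7
```

```text
8.7667 [ 0.5404 -0.074   0.0126] [-3.141e+00 -1.000e-03  3.096e+00] 0.05917544819027708 [-3.2 -0.6  5.4]
[254.8 239.6] [ 217  205   77   70 4292] [ 0.5389 -0.0742]
[114.4 242.2] [  76  207   78   69 4267] [ 0.5367 -0.1691]
[  5.1 249.1] [  0 223  14  50 486] [ 0.5385 -0.2446]
top [302.1 196.9] [294 189  17  17 216] [ 0.533 -0.264]
top [273.1 199. ] [267 191  12  16 102] [ 0.5358 -0.179 ]
```

Request:
step_arm(
  plan=[
    [[0, 0, 0, 0, 78], [0, 0, 0, 0, 78], [0, 0, 0, 0, 78], [0, 0, 0, 0, 78], [0, 0, 35, 0, 80], [0, 0, 75, 0, 100], [0, 0, 115, 0, 100], [0, 0, 155, 0, 100]],
  ],
)

```text
time: 9.53
tool_pos: [0.5401, -0.0736, 0.1677]
ee_rot: [3.141, -0.001, 3.096]
wrist_force: [-0.0, 0.5, 0.4]
width: 0.0915
```

Request:
step_arm(
  plan=[
    [[5, 245, 35, -0.264, 100], [5, 245, 35, -0.264, 100], [5, 245, 35, -0.264, 100], [5, 245, 35, -0.264, 100], [5, 245, 35, -0.264, 100], [5, 245, 35, -0.264, 100], [5, 245, 35, -0.264, 100], [5, 245, 35, -0.264, 100]],
  ],
)

```text
time: 10.2
tool_pos: [0.5455, 0.1737, 0.2016]
ee_rot: [3.141, 0.0, 2.836]
wrist_force: [-0.1, 0.7, -0.6]
width: 0.0942
```

```bash
python3 w.py w8; python3 -c "
import cv2
a=cv2.imread('pics/w8.png');cv2.imwrite('pics/w8b.png',cv2.resize(a[60:384,100:430],None,fx=1.8,fy=1.8,interpolation=cv2.INTER_CUBIC))"
```

```text
10.2 [0.5455 0.1737 0.2016] [3.141 0.    2.836] 0.0941676777101593 [-0.1  0.7 -0.6]
[ 83.8 225.7] [ 66 209  37  34 937] [ 0.5392 -0.0752]
[ 23.3 243. ] [  5 228  37  31 873] [ 0.5374 -0.1697]
top [302.2 196.9] [294 188  17  18 220] [ 0.5328 -0.2642]
top [269.6 198.4] [262 191  16  16 208] [ 0.5386 -0.1691]
top [237.1 201.1] [229 193  17  17 215] [ 0.5405 -0.0744]
```

View pics/w8b.png

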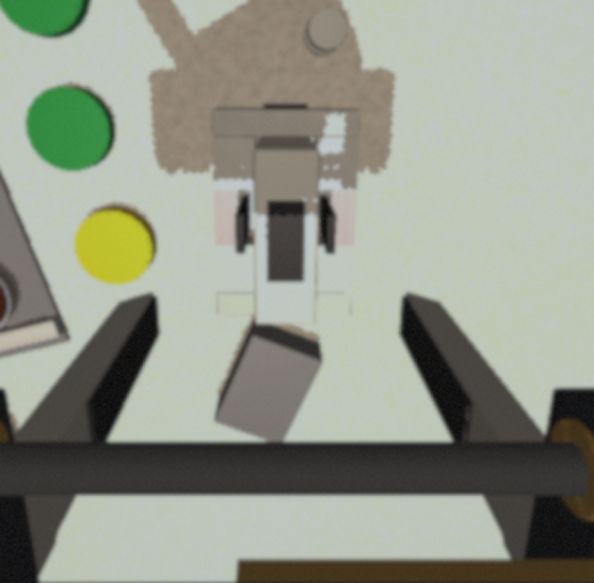

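The crop shows the cassette lined up with the jaws, with the catches at about (240,222) and (333,222), i.e. near image centre.

```bash
python3 - <<'E'
from h import *
s=load('pics/w8.npy')
g=lambda u,v,z:ray(s,100+u/1.8,60+v/1.8,z)[:2].round(4)
for n,u,v,z in [('cl0',255,150,.092),('cr0',318,150,.092),('cl1',256,318,.092),('cr1',316,318,.092),('catL',238,195,.076),('catR',335,195,.076),('catL2',237,248,.076),('catR2',335,248,.076),('d00',214,108,.034),('d01',359,108,.034),('d10',217,314,.034),('d11',350,314,.034)]: print(n,g(u,v,z))
E
```

```text
cl0 [0.4908 0.176 ]
cr0 [0.5015 0.2101]
cl1 [0.5897 0.1441]
cr1 [0.601  0.1799]
catL [0.515  0.1563]
catR [0.5329 0.213 ]
catL2 [0.5471 0.1447]
catR2 [0.5657 0.2038]
d00 [0.4615 0.1541]
d01 [0.4905 0.2461]
d10 [0.603  0.1063]
d11 [0.6329 0.2013]
```

Request:
step_arm(
  plan=[
    [[1, 3.5, -40, 0, 100], [1, 3.5, -80, 0, 100], [1, 3.5, -120, 0, 100], [1, 3.5, -150, 0, 100], [1, 3.5, -159, 0, 100], [1, 3.5, -159, 0, 100], [1, 3.5, -159, 0, 100]],
  ],
)

```text
time: 10.88
tool_pos: [0.5474, 0.1735, 0.0434]
ee_rot: [3.141, 0.001, 2.83]
wrist_force: [-0.5, -0.6, 0.1]
width: 0.0938
```

```bash
python3 w.py w9
```

```text
10.8833 [0.5474 0.1735 0.0434] [3.141e+00 1.000e-03 2.830e+00] 0.09378710541219175 [-0.5 -0.6  0.1]
top [302.3 196.9] [294 189  17  17 214] [ 0.5329 -0.2644]
top [269.4 198.4] [262 191  16  16 203] [ 0.5387 -0.1687]
top [237.2 201.2] [229 193  18  17 218] [ 0.5404 -0.0745]
```

View pics/w9.png

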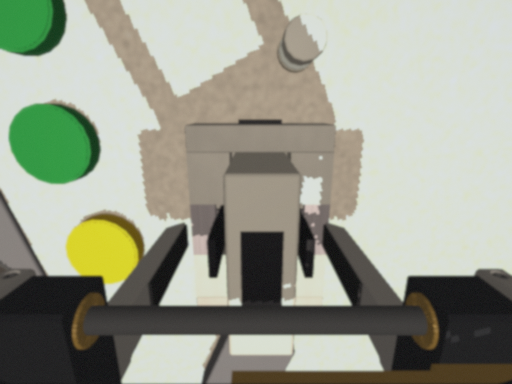

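The cassette centre is at u of about 261 and the jaw centre at about 255, an offset of roughly 3 mm. I'll shift and then close.

Request:
step_arm(
  plan=[
    [[-2, 4, 0, 0, 100], [-2, 4, 0, 0, 40], [-2, 4, 0, 0, 40], [-2, 4, 0, 0, 40], [-2, 4, 0, 0, 40], [-2, 4, 0, 0, 40], [-2, 4, 0, 0, 40], [-2, 4, 0, 0, 40]],
  ],
)

```text
time: 11.65
tool_pos: [0.5446, 0.1786, 0.0427]
ee_rot: [-3.142, -0.0, 2.832]
wrist_force: [-0.7, 0.4, 2.0]
width: 0.0507
```

Request:
step_arm(
  plan=[
    [[0, 0, 0, 0, 40], [0, 0, 0, 0, 40], [0, 0, 0, 0, 40], [0, 0, 0, 0, 40], [0, 0, 0, 0, 40], [0, 0, 0, 0, 40]],
  ],
)

```text
time: 12.15
tool_pos: [0.5447, 0.1785, 0.0431]
ee_rot: [-3.141, 0.0, 2.832]
wrist_force: [-2.1, -1.7, 5.5]
width: 0.0472
```

The opening settled at about 47-49 mm with small side forces, so the catches are pinched fully. I'll lift straight up.

Request:
step_arm(
  plan=[
    [[0, 0, 0, 0, 40], [0, 0, 4, 0, 40], [0, 0, 10, 0, 40], [0, 0, 18, 0, 40], [0, 0, 28, 0, 40], [0, 0, 38, 0, 40], [0, 0, 48, 0, 40], [0, 0, 58, 0, 40]],
  ],
)

```text
time: 12.82
tool_pos: [0.5449, 0.1788, 0.102]
ee_rot: [3.141, 0.001, 2.832]
wrist_force: [-1.3, -0.2, -2.1]
width: 0.0466
```

Request:
step_arm(
  plan=[
    [[0, 0, 10, 0, 40], [0, 0, 20, 0, 40], [0, 0, 30, 0, 40], [0, 0, 40, 0, 40], [0, 0, 40, 0, 40], [0, 0, 40, 0, 40]],
  ],
)

```text
time: 13.32
tool_pos: [0.5452, 0.1788, 0.1415]
ee_rot: [3.141, 0.002, 2.832]
wrist_force: [-0.3, -0.2, -3.6]
width: 0.047
```

```bash
python3 w.py w10; python3 -c "
from h import *
cams.snapshot
s=snap('scene','pics/s10.png');cv2.imwrite('pics/s10b.png',cv2.resize(s['frame'][80:320,150:450,::-1],None,fx=2,fy=2))"
```

```text
13.3167 [0.5452 0.1788 0.1415] [3.141e+00 2.000e-03 2.832e+00] 0.04696367030925146 [-0.3 -0.2 -3.6]
[ 50.6 247.7] [  29  229   44   38 1291] [ 0.5392 -0.0753]
top [302.2 197. ] [294 189  17  17 218] [ 0.5327 -0.2642]
top [269.5 198.5] [262 191  16  16 214] [ 0.5384 -0.1689]
top [237.3 201.2] [229 193  17  17 214] [ 0.5403 -0.0747]
```

View pics/s10b.png

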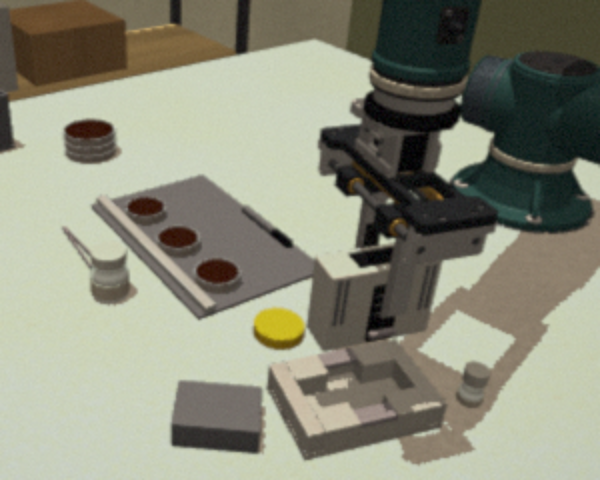

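The crop shows the cassette upright in the gripper, clear of the dock, with the row still standing. I'll carry it over dish_mid.

Request:
step_arm(
  plan=[
    [[0, -10, 0, 0, 40], [0, -30, 0, 0, 40], [-1, -55, 0, 0, 40], [-2, -80, 0, 0, 40], [-2, -105, 0, 0, 40], [-3, -130, 0, 0, 40], [-3, -155, 0, 0, 40], [-4, -180, 0, 0, 40]],
  ],
)

```text
time: 14.13
tool_pos: [0.54, -0.0032, 0.1399]
ee_rot: [-3.141, -0.001, 2.831]
wrist_force: [0.3, 0.1, -2.7]
width: 0.0472
```

Request:
step_arm(
  plan=[
    [[0, -25, 0, 0, 40], [-1, -50, 0, 0, 40], [-1, -75, 0, 0, 40], [-2, -100, 0, 0, 40], [-2, -125, 0, 0, 40], [-3, -145, 0, 0, 40], [-3, -160, 0, 0, 40], [-3, -167, 0, 0, 40]],
  ],
)

```text
time: 14.8
tool_pos: [0.5367, -0.171, 0.1398]
ee_rot: [-3.141, -0.001, 2.829]
wrist_force: [-0.6, -0.0, -1.9]
width: 0.0469
```

Request:
step_arm(
  plan=[
    [[0, 0, 0, 0, 40], [0, 0, 0, 0, 40], [0, 0, 0, 0, 40], [0, 0, 0, 0, 40], [0, 0, 0, 0, 40], [0, 0, 0, 0, 40]],
  ],
)

```text
time: 15.3
tool_pos: [0.5377, -0.1675, 0.1406]
ee_rot: [3.141, 0.0, 2.833]
wrist_force: [0.3, -0.4, -2.3]
width: 0.0471
```

```bash
python3 w.py w11; python3 -c "
from h import *
s=snap('scene','pics/s11.png');cv2.imwrite('pics/s11b.png',cv2.resize(s['frame'][80:320,150:450,::-1],None,fx=2,fy=2))"
```

```text
15.3 [ 0.5377 -0.1675  0.1406] [3.141 0.    2.833] 0.04714070072868015 [ 0.3 -0.4 -2.3]
[338.2 166. ] [ 315  143   47   46 1657] [ 0.5391 -0.0736]
[173.2 210. ] [ 151  189   45   42 1456] [ 0.5317 -0.264 ]
```

View pics/s11b.png

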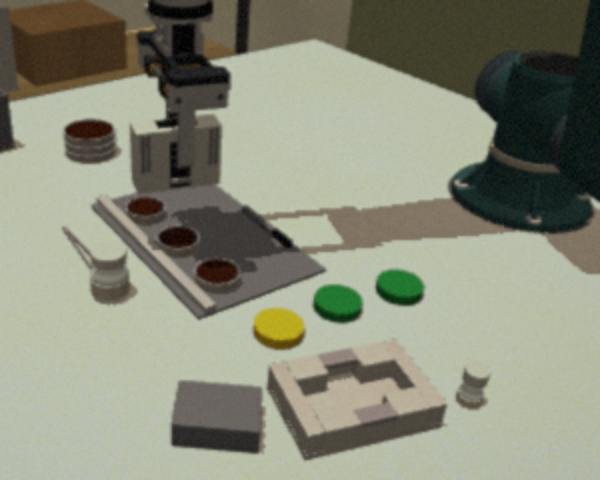

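The view shows the cassette upright above the middle dish, the row intact and the bystanders in place.

```bash
python3 -c "
from bench import robot
print(robot.close_job())"
```

```text
the job is handed in; nothing more can be done
None
```

The job is handed in at about 15 s of the 64 s, and my last checks met every listed end condition. `close_job` gave no verdict.

- **Dishes:** I slid both strays to the rail by gripping them at the sides. Dish_a first stopped about 4 mm short, so I gripped it again and nudged it closer.
- **Row:** In the last top view with all three dishes visible, neighbouring centres were about 94 and 95 mm apart. Dish_mid and dish_b are about 28–29 mm in board x. Dish_a is about 26–27 mm, still a little off the rail but inside 21–34 mm. After the carry, the wrist camera still saw dish_a and dish_b in place; dish_mid was hidden from it, but the scene view shows it standing in the row.
- **Cassette:** The opening settled at about 47 mm, slightly under the 49 mm given for fully pinched. I took that as both catches fully in; I have no direct reading of them. I then lifted it straight out and carried it over dish_mid.
- **Final pose:** The gripper is within about 2 mm of dish_mid's centre, vertical and still. The underside should be about 100 mm above the board, worked out from the lift height rather than measured.
- **Bystanders:** They look unmoved in the scene view.
- **Disagreement:** TCP readings and camera estimates differed by 2–5 mm at times; I corrected for this from close wrist views.

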